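# Clamp the offering tower's tiers: finger-tight, then a quarter turn with the spanner

## Task

The ratchet spanner is already sitting on the nut of the copper tower that still needs clamping. With the fingers, run that tower's round knurled brass nut clockwise until it stops, finger-tight, without dragging the spanner round with it; then pull or push the spanner's handle clockwise a quarter turn, no more, and let go.

Things in the scene. Friction and masses are not known exactly. Their poses are not given: they have to be found in the camera images.
- nut_grip (a point): Where to pinch the nut: on its upright axis, 149 mm above the table. The nut, on a fixed three-tier copper tower (140 mm wide foot), is a knurled brass cylinder 22 mm in diameter, 124 to 160 mm above the table, an 8 mm stem end 8 mm proud of it. Pinch at any yaw; fingertips stay above the spanner's ring (top at 124 mm). A finished tower nearby has a finial and no spanner.
- nut (a joint): Turn of the nut relative to the spanner, rad, growing clockwise seen from above. Starts between 0.2 and 0.8 and stops dead at 1.4: finger-tight. Easy to turn (0.05 N m), free within the ratchet spanner. Turned past the stop with a grip of about 20 N, the fingers just slip round it. The nut does not move up or down.
- spanner_handle (a point): Middle of the steel spanner's level handle, 130 mm out from the nut's axis, 118 mm above the table; x axis outward. Handle 16 mm wide, 12 mm thick (112 to 124 mm high), its end 179 mm from the axis; beyond 75 mm it overhangs open table. At the start it points roughly left (+y, 20 degrees either way), so a clockwise quarter turn points it away from the robot. Ring 42 mm wide.
- spanner (a joint): Turn of the spanner about the nut's upright axis, rad, growing clockwise seen from above, 0 at the start; it carries the nut with it. A quarter turn is 1.57. Stiff: 1.4 N m of friction, about 11 N at 130 mm; it stays where it is left.

How it is judged:
By the outcome, as a careful person would: the job done as asked, in the order asked, and still so for the second after the job is handed in, with the robot touching nothing.
It also fails if it takes over 51 s, if anything falls off the work surface, if the arm or the gripper's body presses on something with over 40 N, if the wrist force passes 120 N, or if a joint passes its speed limit or range.

## Robot

A 6-joint arm with a two-finger parallel gripper is mounted at the origin on the work surface. World frame = base frame: x ahead of the robot, y to its left, z up, the work surface at z = 0. Lengths are in m, angles in rad, forces in N, time in s.
With the tool pointing down it reaches from about 0.25 to 0.725 m from the base axis. Payload 4 kg.
Tool frame: the origin (TCP) lies midway between the tips of the shut fingers; the grasp point (between the pads) lies bot.pinch_z behind it (bot.pinch_z is the distance from the TCP to the grasp point, in m); z points along the fingers, y is the line along which they close (so a half turn about z gives the same grasp; the last joint's range is limited). The gripper opens to 85 mm and grips with 20 to 120 N. Pads are 22 mm wide; open, the fingers measure 114 mm over their backs; the gripper's body (76 mm by 85 mm) begins 54 mm behind the grasp point. The pads swing forward as they close: fully open they stand 13 mm farther back than shut.
Start: joints at [1.338, 0.241, 0.005, 1.335, 0, 1.571], TCP at [0.115, 0.487, 0.231] pointing down, gripper open.
Joint ranges: [-2.72, 2.72], [-1.05, 1.87], [-1.09, 1.28], [-1.99, 2.15], [-1.42, 1.44], [-3.14, 3.14]. Speed limits (rad/s): [2.79, 2.79, 3.14, 3.14, 3.14, 3.14].

## Interface

Orientations are given as a unit quaternion [x, y, z, w].
In Python, from workcell import bot, cam gives the robot as it stands (bot), with the cameras (cam).
- The arm moves only by the tool jog_arm, called after "Call:" by a JSON object that holds its "api" and its "payload". Schema: {"type":"object","properties":{"plan":{"type":"array","items":{"type":"array","items":{"type":"array","items":{"type":"number"},"minItems":7,"maxItems":7},"minItems":1,"maxItems":10},"minItems":1,"maxItems":1},"only":{"type":"string"},"quiet":{"type":"boolean"},"lines":{"type":"string"}},"required":["plan"],"additionalProperties":false}. plan is a list that holds a single list of rows (three levels of brackets), with 1 to 10 rows, each of 7 numbers: a rotation vector rx, ry, rz in fractions of the full range, 1 being pi rad, then dx, dy, dz in normalised numbers (1 is 0.8 m), then the finger opening in m; each row is the pose to reach, as a shift and turn from the pose commanded when the call began, along the tool's axes at that moment; what a row does not reach only later rows make up. A row lasts 1/8 s, in which the tool goes at most 0.0625 m and 0.188 rad, less where a joint would pass 70% of its speed; a pose out of reach is approached as far as the arm can. The fingers move at their own pace and stop on an object; the grip force is fixed at half the most. Time passes only in rows, so rows that do not move let the fingers close. The tool returns the time, the measured TCP pose, the force, the opening and the grip force at its end. only (a regular expression) keeps the lines of the reply that match it, lines (a string "A,B") keeps lines A to B, and quiet returns only ok. A shift or turn number past 1, either way, is cut back to 1. Input that does not fit is refused with a message, and nothing moves.
- bot.get_obs(): the state, without advancing time (a new reading comes with each control period).
- cam.camera(name): name is "scene" or "top"; returns the picture (384x512x3 uint8, red, green, blue); there is no depth.
- cam.calibration(name): a dict with "mtx" (3x3 intrinsics, pixels), "R" (3x3) and "t" (3): a world point X has camera coordinates R X + t. Camera axes: x right, y down, z forward; pixel columns grow to the right and rows downward; lengths in m; the calibration is good to about 2 mm. A picture is of the moment at which its call begins. calibration takes no time and is no camera call.
- bot.job_done(): hands the job in; it is judged then, once.
The state is a dict: "clock": time; "joint_pos": joint angles; "joint_vel": joint speeds; "tau": joint torques, N m; "eef_pos": TCP position; "tool_rot": TCP orientation; "ft_force": force on the tool from outside, world axes, zero at the start; "ft_torque": the same for the moment, N m; "grip_width": finger opening in m; "grasp_force": force on a finger pad.
Only numpy, scipy, OpenCV 4.12 (cv2) and the standard library are available. Lean on these libraries where they do the work, as an engineer would, in place of code of your own. Each camera call takes 0.05 s, during which the arm holds its last target. There are 200 camera calls.

## Working session

There is one attempt and no reset: what is moved stays moved. The work goes in short steps, Python scripts to look and compute and a tool call to move; the robot and the scene stay as the last step left them, time stands still between calls to the robot, and variables do not carry over. Pictures are saved under pics/ and viewed, at most 10 in all, crops included, and the job is handed in when it is done.

```bash
ls; mkdir -p pics; python3 - <<'E'
from workcell import bot, cam
import cv2
for n in("scene","top"):
    im=cam.camera(n); cv2.imwrite(f"pics/{n}0.png",im[:,:,::-1])
    c=cam.calibration(n); print(n,c["mtx"].round(1).tolist(),(-c["R"].T@c["t"]).round(3),c["R"].round(2).tolist())
print(bot.pinch_z,bot.get_obs())
E
```

```text
pics
workcell.py
scene [[400.8, 0.0, 251.5], [0.0, 400.8, 194.3], [0.0, 0.0, 1.0]] [ 1.206 -0.08   0.562] [[0.19, 0.98, 0.02], [0.51, -0.09, -0.85], [-0.84, 0.17, -0.52]]
top [[374.4, 0.0, 257.8], [0.0, 374.4, 200.7], [0.0, 0.0, 1.0]] [0.442 0.039 0.782] [[0.02, -1.0, -0.02], [-1.0, -0.02, -0.06], [0.05, 0.02, -1.0]]
0.0187 {'clock': 0.1, 'joint_pos': array([1.33797455e+00, 2.41337531e-01, 3.85681196e-03, 1.33522098e+00,
       1.25039762e-05, 1.57081895e+00]), 'joint_vel': array([ 1.64671921e-03, -2.43114138e-03,  2.60698003e-03, -4.89380876e-04,
       -1.91374142e-04,  9.29043510e-05]), 'tau': array([-5.42790658e-04, -3.73140442e+01,  2.53008682e+01,  1.08855122e-02,
       -4.15740624e-05,  4.48038151e-06]), 'eef_pos': array([0.11522561, 0.48595073, 0.23050123]), 'tool_rot': array([ 1.16159330e-01,  9.93230136e-01, -9.45512337e-04, -1.16851570e-04]), 'ft_force': array([-1.21213759, -0.10197076,  0.88082695]), 'ft_torque': array([ 0.02898456, -0.02301684,  0.03024408]), 'grasp_force': 0.0, 'grip_width': 0.08490783498061194}
```

View pics/scene0.png

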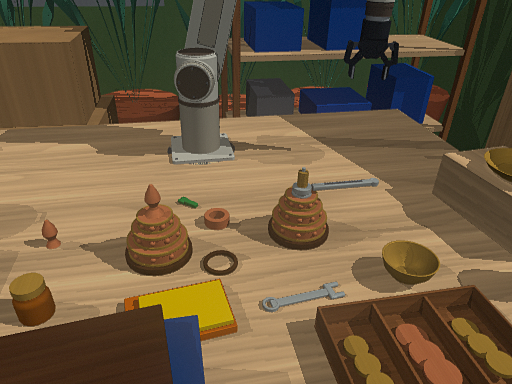

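View pics/top0.png

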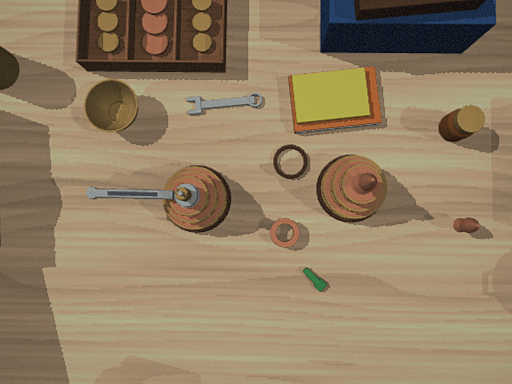

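The scene view shows the nut at about (303,178) and its spanner handle reaching (378,183). In the top view the nut is at about (185,195) and the handle end at (90,193). Next I'll zoom in for precise pixels.

```bash
python3 - <<'E'
import cv2,numpy as np
a=cv2.imread("pics/scene0.png")[160:210,280:390];b=cv2.imread("pics/top0.png")[170:220,80:220]
A=cv2.resize(a,None,fx=5,fy=5,interpolation=0);B=cv2.resize(b,None,fx=5,fy=5,interpolation=0)
o=np.zeros((510,700,3),np.uint8);o[:250,:550]=A;o[260:510,:700]=B
cv2.imwrite("pics/crop0.png",o)
E
```

```text
(no output)
```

View pics/crop0.png

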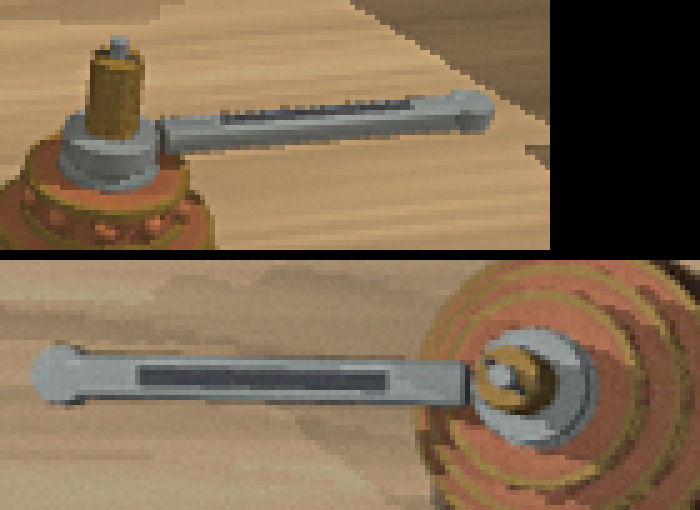

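The crop is at 5x. The stem top is at scene (303.9,168) and top (180.3,193). The nut top face is at about scene (303.6,171.7) and top (181.3,193.6). The ring top centre is at top (186.6,195.4) and the handle knob at top (92.4,192.8). I'll triangulate these and check them against masks.

```bash
cat > h.py <<'E'
import numpy as np,cv2
from workcell import bot, cam
C={n:cam.calibration(n) for n in("scene","top")}
def ray(n,p):
    c=C[n];d=c["R"].T@np.linalg.solve(c["mtx"],[p[0],p[1],1.]);return -c["R"].T@c["t"],d/np.linalg.norm(d)
def plane(n,p,z):
    o,d=ray(n,p);return o+d*(z-o[2])/d[2]
def tri(a,b):
    o,d=ray("scene",a);q,e=ray("top",b)
    s=np.linalg.lstsq(np.c_[d,-e],q-o,rcond=None)[0];A=o+s[0]*d;B=q+s[1]*e
    return ((A+B)/2).round(4),round(float(np.linalg.norm(A-B)),4)
def proj(n,X):
    c=C[n];u=c["mtx"]@(c["R"]@X+c["t"]);return u[:2]/u[2]
E
python3 - <<'E'
from h import *
print("stem",tri((303.9,168),(180.3,193)),"nuttop",tri((303.6,171.7),(181.3,193.6)))
print("ring",plane("top",(186.6,195.4),.124),"stem168",plane("top",(180.3,193),.168))
print("knob",tri((374,181.5),(92.4,192.8)),plane("top",(92.4,192.8),.124))
t=cv2.imread("pics/top0.png");hsv=cv2.cvtColor(t,cv2.COLOR_BGR2HSV)
m=((hsv[...,1]<60)&(hsv[...,2]>90)).astype(np.uint8);m[:,:80]=0;m[:,172:]=0;m[:180]=0;m[205:]=0
m=cv2.morphologyEx(m,cv2.MORPH_CLOSE,np.ones((5,5)));c=max(cv2.findContours(m,0,1)[0],key=cv2.contourArea)
r=cv2.minAreaRect(c);print(r);b=cv2.boxPoints(r);P=np.array([plane("top",p,.124) for p in b]);print(P.round(4))
l=cv2.fitLine(c,2,0,.01,.01).ravel();a=plane("top",l[2:]-40*l[:2],.124);b=plane("top",l[2:]+35*l[:2],.124);print(a,b,np.degrees(np.arctan2(*(a-b)[1::-1])))
s=cv2.imread("pics/scene0.png");hs=cv2.cvtColor(s,cv2.COLOR_BGR2HSV);print(hs[178,300:308].tolist())
m=((hs[...,0]>14)&(hs[...,0]<28)&(hs[...,1]>140)).astype(np.uint8);m[:165]=0;m[190:]=0;m[:,:294]=0;m[:,314:]=0
ys,xs=np.nonzero(m);print([(y,xs[ys==y].min(),xs[ys==y].max()) for y in np.unique(ys)])
for z in(.160,.124):print(z,proj("scene",np.r_[tri((303.6,171.7),(181.3,193.6))[0][:2],z]))
E
```

```text
stem (array([0.4862, 0.1808, 0.1676]), 0.0015) nuttop (array([0.4859, 0.1812, 0.1585]), 0.0013)
ring [0.48511613 0.17877978 0.124     ] stem168 [0.48600452 0.18000815 0.168     ]
knob (array([0.4875, 0.3499, 0.1196]), 0.0014) [0.48698784 0.34710456 0.124     ]
((128.49998474121094, 192.49998474121094), (84.99998474121094, 10.999998092651367), -0.0)
[[0.4775 0.3582 0.124 ]
 [0.4972 0.359  0.124 ]
 [0.4996 0.207  0.124 ]
 [0.48   0.2064 0.124 ]]
[0.4878189  0.35287763 0.124     ] [0.48724246 0.21871619 0.124     ] 89.75382183555566
[[18, 152, 94], [19, 157, 99], [20, 152, 94], [20, 154, 86], [18, 152, 104], [20, 161, 109], [19, 154, 93], [19, 167, 104]]
[(np.int64(169), np.int64(301), np.int64(301)), (np.int64(170), np.int64(299), np.int64(307)), (np.int64(171), np.int64(299), np.int64(307)), (np.int64(172), np.int64(298), np.int64(308)), (np.int64(173), np.int64(298), np.int64(308)), (np.int64(174), np.int64(298), np.int64(308)), (np.int64(175), np.int64(298), np.int64(307)), (np.int64(176), np.int64(298), np.int64(307)), (np.int64(177), np.int64(298), np.int64(307)), (np.int64(178), np.int64(298), np.int64(307)), (np.int64(179), np.int64(298), np.int64(307)), (np.int64(180), np.int64(298), np.int64(307)), (np.int64(181), np.int64(297), np.int64(307)), (np.int64(182), np.int64(298), np.int64(307)), (np.int64(183), np.int64(297), np.int64(306)), (np.int64(184), np.int64(297), np.int64(306)), (np.int64(185), np.int64(298), np.int64(306)), (np.int64(186), np.int64(298), np.int64(306)), (np.int64(187), np.int64(304), np.int64(304))]
0.16 [303.37583711 171.11949051]
0.124 [301.97739148 185.69098184]
```

Nut axis is at about (0.486, 0.1805) and the triangulated heights agree with the text. The handle points along +y, within 1°. Next I'll work out the approach in tool axes.

```bash
cat >> h.py <<'E'
from scipy.spatial.transform import Rotation as Ro
def to(x,y,z):
    o=bot.get_obs();R=Ro.from_quat(o["tool_rot"]).as_matrix();print("shift",(R.T@(np.array([x,y,z])-o["eef_pos"])).round(4),"yaw of tool y",np.arctan2(R[1,1],R[0,1]).round(4),o["eef_pos"].round(4))
E
python3 -c "
from h import *
to(.486,.1805,.21);to(.486,.1805,.131)"
```

```text
shift [-0.4313 -0.2116  0.0209] yaw of tool y 1.338 [0.1152 0.486  0.2305]
shift [-0.4313 -0.2115  0.0999] yaw of tool y 1.338 [0.1152 0.486  0.2305]
```

The manual's scale: shifts go in shares of 0.8 m and turns go in shares of pi rad. Converting my numbers, -0.4313 m / 0.8 = -0.5391, -0.324 m / 0.8 = -0.405.

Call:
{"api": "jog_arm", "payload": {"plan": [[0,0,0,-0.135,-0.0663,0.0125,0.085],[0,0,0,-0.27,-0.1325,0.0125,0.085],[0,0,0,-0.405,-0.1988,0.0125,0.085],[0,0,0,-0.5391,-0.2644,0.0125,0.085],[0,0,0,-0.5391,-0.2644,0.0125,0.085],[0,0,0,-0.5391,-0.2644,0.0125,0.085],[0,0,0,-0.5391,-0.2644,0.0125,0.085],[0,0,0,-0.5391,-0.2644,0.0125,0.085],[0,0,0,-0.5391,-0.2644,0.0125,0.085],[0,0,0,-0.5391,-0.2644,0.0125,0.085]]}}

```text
refused: plan: the value is too long (schema: maxItems 1). Nothing was moved.
```

The error is about the shape of the input: a list holding one list of rows, three levels of brackets. Fixing that and sending the same move.

Call:
{"api": "jog_arm", "payload": {"plan": [[[0,0,0,-0.135,-0.0663,0.0125,0.085],[0,0,0,-0.27,-0.1325,0.0125,0.085],[0,0,0,-0.405,-0.1988,0.0125,0.085],[0,0,0,-0.5391,-0.2644,0.0125,0.085],[0,0,0,-0.5391,-0.2644,0.0125,0.085],[0,0,0,-0.5391,-0.2644,0.0125,0.085],[0,0,0,-0.5391,-0.2644,0.0125,0.085],[0,0,0,-0.5391,-0.2644,0.0125,0.085],[0,0,0,-0.5391,-0.2644,0.0125,0.085],[0,0,0,-0.5391,-0.2644,0.0125,0.085]]]}}

```text
clock: 1.35
eef_pos: [0.4856, 0.1812, 0.2207]
tool_rot: [0.116, 0.993, -0.0, -0.001]
ft_force: [0.5, 0.6, -0.3]
grip_width: 0.085
grasp_force: 0.0
```

```bash
python3 -c "
from h import *
to(.486,.1805,.131)"
```

```text
shift [-0.0007 -0.0005  0.0897] yaw of tool y 1.3376 [0.4856 0.1812 0.2207]
```

To row units: 0.09 m / 0.8 = 0.1125, 0.045 m / 0.8 = 0.0563.

Call:
{"api": "jog_arm", "payload": {"plan": [[[0,0,0,0,0,0.0563,0.085],[0,0,0,0,0,0.1125,0.085],[0,0,0,0,0,0.1125,0.04],[0,0,0,0,0,0.1125,0.04],[0,0,0,0,0,0.1125,0.04],[0,0,0,0,0,0.1125,0.04]]]}}

```text
clock: 2.1
eef_pos: [0.4872, 0.1817, 0.133]
tool_rot: [0.116, 0.993, 0.001, 0.001]
ft_force: [-0.4, -0.6, 0.0]
grip_width: 0.0401
grasp_force: 0.0
```

```bash
python3 - <<'E'
from h import *
to(.486,.1805,.131)
A=cv2.resize(cam.camera("scene")[120:220,250:400],None,fx=4,fy=4)[...,::-1]
cv2.imwrite("pics/pre.png",A)
E
```

```text
shift [ 0.0009 -0.0015  0.002 ] yaw of tool y 1.3382 [0.4872 0.1817 0.133 ]
```

View pics/pre.png

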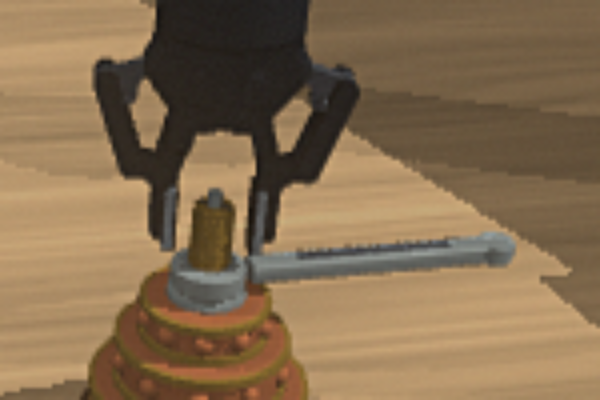

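The fingers straddle the nut evenly, with tips above the ring. Now closing.

To row units: -0.001 m / 0.8 = -0.0013, 0.0005 m / 0.8 = 0.0006.

Call:
{"api": "jog_arm", "payload": {"plan": [[[0,0,0,0.0006,-0.0013,0.0013,0.02],[0,0,0,0.0006,-0.0013,0.0013,0.015],[0,0,0,0.0006,-0.0013,0.0013,0.015],[0,0,0,0.0006,-0.0013,0.0013,0.015],[0,0,0,0.0006,-0.0013,0.0013,0.015]]]}}

```text
clock: 2.78
eef_pos: [0.4865, 0.1822, 0.1315]
tool_rot: [0.116, 0.993, 0.002, 0.001]
ft_force: [-0.1, 5.6, 3.7]
grip_width: 0.0203
grasp_force: 58.6
```

```bash
python3 -c "
from h import *
to(.486,.1805,.131);o=bot.get_obs();print(o['ft_torque'],o['joint_pos'])"
```

```text
shift [ 0.0001 -0.0018  0.0005] yaw of tool y 1.3389 [0.4865 0.1822 0.1315]
[ 1.00807726 -0.00715749 -0.03534954] [ 0.35658694  0.34088207 -0.1264412   1.09951768  0.00310453  0.5884793 ]
```

To row units: 0.5 rad / 3.1416 = 0.1592.

Call:
{"api": "jog_arm", "payload": {"plan": [[[0,0,0.0318,0,0,0,0.015],[0,0,0.0637,0,0,0,0.015],[0,0,0.0955,0,0,0,0.015],[0,0,0.1273,0,0,0,0.015],[0,0,0.1592,0,0,0,0.015],[0,0,0.1592,0,0,0,0.015]]]}}

```text
clock: 3.52
eef_pos: [0.4869, 0.1828, 0.1315]
tool_rot: [0.358, 0.934, 0.003, 0.001]
ft_force: [2.0, 7.0, 3.0]
grip_width: 0.0207
grasp_force: 58.6
```

```bash
python3 -c "
from h import *
to(.486,.1805,.131);o=bot.get_obs();print(o['ft_torque'],o['joint_pos'][5])"
```

```text
shift [-0.0009 -0.0023  0.0005] yaw of tool y 0.8386 [0.4869 0.1828 0.1315]
[ 1.30119896 -0.08953595 -0.01505597] 1.0891251408465972
```

Call:
{"api": "jog_arm", "payload": {"plan": [[[0,0,0.0159,0,0,0,0.015],[0,0,0.0318,0,0,0,0.015],[0,0,0.0318,0,0,0,0.015]]]}}

```text
clock: 3.9
eef_pos: [0.4869, 0.183, 0.1315]
tool_rot: [0.404, 0.915, 0.003, 0.0]
ft_force: [0.7, 7.2, 2.7]
grip_width: 0.0202
grasp_force: 58.5
```

```bash
python3 -c "
from h import *
to(.486,.1805,.131);o=bot.get_obs();print(o['ft_torque'],o['joint_pos'][5])"
```

```text
shift [-0.0012 -0.0023  0.0005] yaw of tool y 0.739 [0.4869 0.183  0.1315]
[ 1.27630175 -0.1602181   0.0022438 ] 1.1888389667422583
```

To row units: 0.05 rad / 3.1416 = 0.0159.

```bash
cat > q.py <<'E'
from workcell import bot, cam
o=bot.get_obs();print("TORQ",o['ft_torque'].round(3),"q6",o['joint_pos'][5].round(3))
E
```

Call:
{"api": "jog_arm", "payload": {"plan": [[[0,0,0.0159,0,0,0,0.015],[0,0,0.0318,0,0,0,0.015],[0,0,0.0318,0,0,0,0.015]]], "only": "force"}}

```text
ft_force: [1.6, 6.8, 1.6]
grasp_force: 58.5
```

```bash
python3 q.py
```

```text
TORQ [ 1.364 -0.211 -0.031] q6 1.289
```

Call:
{"api": "jog_arm", "payload": {"plan": [[[0,0,0.0159,0,0,0,0.015],[0,0,0.0318,0,0,0,0.015],[0,0,0.0318,0,0,0,0.015]]], "only": "force"}}

```text
ft_force: [2.6, 6.0, 1.7]
grasp_force: 58.7
```

```bash
python3 q.py
```

```text
TORQ [ 0.921 -0.549  0.377] q6 1.387
```

To row units: 0.03 rad / 3.1416 = 0.0095.

Call:
{"api": "jog_arm", "payload": {"plan": [[[0,0,0.0095,0,0,0,0.015],[0,0,0.0095,0,0,0,0.015]]], "only": "force"}}

```text
ft_force: [2.3, 7.2, 2.0]
grasp_force: 58.7
```

```bash
python3 q.py
python3 - <<'E'
from h import *
im=cam.camera("scene");cv2.imwrite("pics/s1.png",im[:,:,::-1])
a=cv2.imread("pics/scene0.png").astype(int)[165:205,325:385];b=im[:,:,::-1].astype(int)[165:205,325:385]
print(abs(a-b).max(), abs(a-b).mean())
E
```

```text
TORQ [ 1.418 -0.357 -0.094] q6 1.419
52 4.189444444444445
```

To row units: 0.05 rad / 3.1416 = 0.0159.

```bash
cat > q.py <<'E'
from workcell import bot, cam
import numpy as np
t=[];u=[]
for i in range(4):
    cam.camera("top");o=bot.get_obs();t.append(o['ft_torque'][2].round(3));u.append(o['tau'][5].round(3))
print("Tz",t,"tau6",u,"q6",o['joint_pos'][5].round(3))
E
python3 q.py
```

```text
Tz [np.float64(-0.124), np.float64(-0.046), np.float64(-0.045), np.float64(-0.05)] tau6 [np.float64(-0.042), np.float64(-0.043), np.float64(-0.043), np.float64(-0.043)] q6 1.419
```

Call:
{"api": "jog_arm", "payload": {"plan": [[[0,0,0.0159,0,0,0,0.015],[0,0,0.0159,0,0,0,0.015]]], "only": "force"}}

```text
ft_force: [2.2, 6.9, 1.7]
grasp_force: 58.7
```

```bash
python3 q.py
```

```text
Tz [np.float64(0.754), np.float64(0.801), np.float64(0.769), np.float64(0.673)] tau6 [np.float64(0.742), np.float64(0.732), np.float64(0.731), np.float64(0.731)] q6 1.467
```

Call:
{"api": "jog_arm", "payload": {"plan": [[[0,0,0.0159,0,0,0,0.015],[0,0,0.0159,0,0,0,0.015]]], "only": "force"}}

```text
ft_force: [1.2, 8.0, 1.5]
grasp_force: 58.7
```

```bash
python3 q.py
```

```text
Tz [np.float64(0.395), np.float64(0.425), np.float64(0.376), np.float64(0.429)] tau6 [np.float64(0.431), np.float64(0.421), np.float64(0.42), np.float64(0.42)] q6 1.517
```

Torque built to 0.75 N m and then slipped, well above the 0.05 N m running torque, so the nut is on its stop. I'll release, rise and check the spanner.

To row units: -0.1 m / 0.8 = -0.125, -0.05 m / 0.8 = -0.0625.

Call:
{"api": "jog_arm", "payload": {"plan": [[[0,0,0,0,0,0,0.06],[0,0,0,0,0,0,0.06],[0,0,0,0,0,0,0.06],[0,0,0,0,0,-0.0625,0.06],[0,0,0,0,0,-0.125,0.06],[0,0,0,0,0,-0.125,0.06]]]}}

```text
clock: 6.8
eef_pos: [0.4881, 0.181, 0.2348]
tool_rot: [0.549, 0.836, 0.004, 0.003]
ft_force: [0.0, 0.3, -0.8]
grip_width: 0.0596
grasp_force: 0.0
```

```bash
python3 - <<'E'
from h import *
to(.486,.3115,.18)
print(bot.get_obs()['joint_pos'].round(3))
s=cam.camera("scene");t=cam.camera("top")
A=cv2.resize(s[160:210,280:390],None,fx=5,fy=5,interpolation=0);B=cv2.resize(t[170:220,80:220],None,fx=5,fy=5,interpolation=0)
o=np.zeros((510,700,3),np.uint8);o[:250,:550]=A;o[260:510,:700]=B
cv2.imwrite("pics/rel.png",o[...,::-1]);a=cv2.imread("pics/scene0.png").astype(int)[165:205,325:385];b=s[:,:,::-1].astype(int)[165:205,325:385];print(abs(a-b).max(),abs(a-b).mean())
E
```

```text
shift [0.1207 0.0493 0.0552] yaw of tool y 0.4075 [0.4881 0.181  0.2348]
[ 0.355  0.273  0.057  1.346 -0.     1.518]
21 2.223333333333333
```

View pics/rel.png

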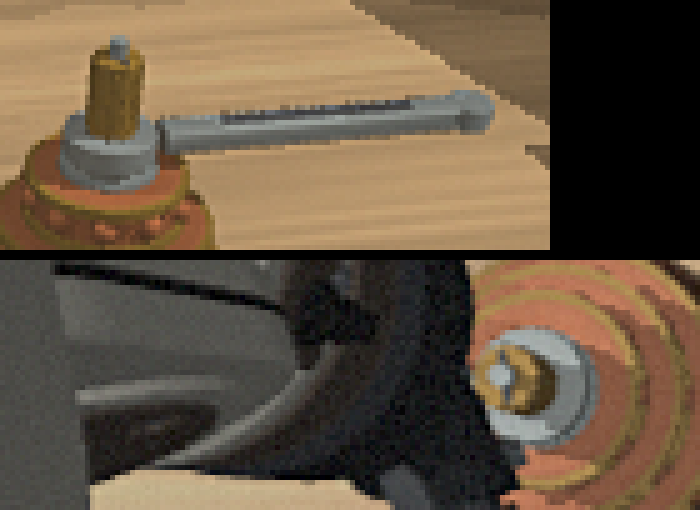

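The spanner has not moved. The handle in scene runs (312,187) to (376,182), the same as before, and the stem slot shows the nut turned. Next I'll move over the handle, bringing the tool yaw to π.

To row units: 0.1196 m / 0.8 = 0.1495, 0.0509 m / 0.8 = 0.0636, -1.8 rad / 3.1416 = -0.573.

Call:
{"api": "jog_arm", "payload": {"plan": [[[0,0,-0.0573,0.075,0.0313,0,0.06],[0,0,-0.1146,0.1495,0.0636,0,0.06],[0,0,-0.1719,0.1495,0.0636,0,0.06],[0,0,-0.2292,0.1495,0.0636,0,0.06],[0,0,-0.2865,0.1495,0.0636,0,0.06],[0,0,-0.3438,0.1495,0.0636,0,0.06],[0,0,-0.4011,0.1495,0.0636,0,0.06],[0,0,-0.4584,0.1495,0.0636,0,0.06],[0,0,-0.5157,0.1495,0.0636,0,0.06],[0,0,-0.573,0.1495,0.0636,0,0.06]]], "quiet": true}}

```text
ok
```

Call:
{"api": "jog_arm", "payload": {"plan": [[[0,0,-0.0573,0,0,0,0.06],[0,0,-0.1146,0,0,0,0.06],[0,0,-0.1719,0,0,0,0.06],[0,0,-0.2292,0,0,0,0.06],[0,0,-0.2865,0,0,0,0.06],[0,0,-0.2973,0,0,0,0.06],[0,0,-0.2973,0,0,0,0.06],[0,0,-0.2973,0,0,0,0.06]]]}}

```text
clock: 9.15
eef_pos: [0.4846, 0.3102, 0.2298]
tool_rot: [-0.707, 0.707, 0.0, -0.0]
ft_force: [-0.2, 0.3, 0.6]
grip_width: 0.06
grasp_force: 0.0
```

```bash
python3 -c "
from h import *
to(.4875,.311,.1);print(bot.get_obs()['joint_pos'].round(3))"
```

```text
shift [-0.0009 -0.003   0.1298] yaw of tool y 3.1405 [0.4846 0.3102 0.2298]
[ 0.569  0.393  0.215  1.393 -0.    -1.   ]
```

To row units: 0.13 m / 0.8 = 0.1625, -0.003 m / 0.8 = -0.0038.

Call:
{"api": "jog_arm", "payload": {"plan": [[[0,0,0,0,-0.0038,0.0625,0.05],[0,0,0,0,-0.0038,0.125,0.05],[0,0,0,0,-0.0038,0.1625,0.04],[0,0,0,0,-0.0038,0.1625,0.04],[0,0,0,0,-0.0038,0.1625,0.04]]]}}

```text
clock: 9.78
eef_pos: [0.4887, 0.3109, 0.1018]
tool_rot: [-0.707, 0.707, -0.0, 0.001]
ft_force: [0.4, 1.1, 0.7]
grip_width: 0.0402
grasp_force: 0.0
```

```bash
python3 - <<'E'
from h import *
to(.4875,.311,.1)
cv2.imwrite("pics/pre2.png",cv2.resize(cam.camera("scene")[110:230,270:420],None,fx=4,fy=4)[...,::-1])
E
```

```text
shift [-0.0001  0.0012  0.0018] yaw of tool y 3.1415 [0.4887 0.3109 0.1018]
```

View pics/pre2.png

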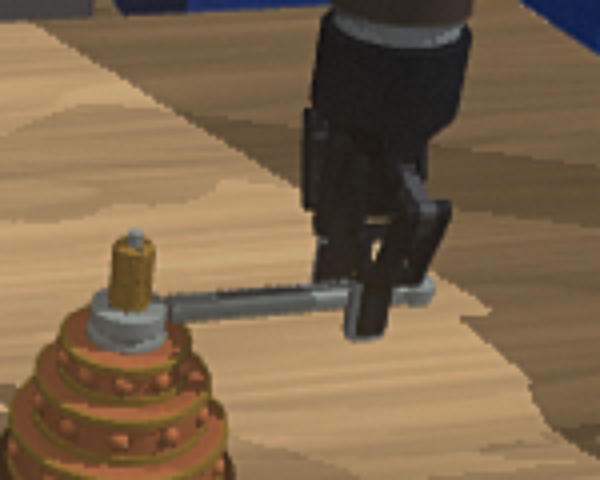

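The fingers straddle the handle near its middle, with the front finger at crop (370,300). I'll grip it.

To row units: 0.001 m / 0.8 = 0.0013.

Call:
{"api": "jog_arm", "payload": {"plan": [[[0,0,0,0,0.0013,0.0013,0.02],[0,0,0,0,0.0013,0.0013,0.01],[0,0,0,0,0.0013,0.0013,0.01],[0,0,0,0,0.0013,0.0013,0.01],[0,0,0,0,0.0013,0.0013,0.01]]]}}

```text
clock: 10.45
eef_pos: [0.4888, 0.311, 0.1012]
tool_rot: [-0.707, 0.707, -0.001, 0.002]
ft_force: [3.9, -0.3, 6.2]
grip_width: 0.0149
grasp_force: 59.7
```

```bash
python3 q.py; python3 -c "
from h import *
to(.4865,.311,.1)"
```

```text
Tz [np.float64(-0.146), np.float64(-0.138), np.float64(-0.165), np.float64(-0.112)] tau6 [np.float64(-0.149), np.float64(-0.149), np.float64(-0.149), np.float64(-0.149)] q6 -1.003
shift [0.     0.0022 0.0012] yaw of tool y 3.1414 [0.4887 0.311  0.1012]
```

To row units: -0.0837 m / 0.8 = -0.1046, -0.0691 m / 0.8 = -0.0864, 0.7 rad / 3.1416 = 0.2228.

Call:
{"api": "jog_arm", "payload": {"plan": [[[0,0,0.0446,0.0016,-0.0226,0,0.01],[0,0,0.0891,0.0064,-0.0449,0,0.01],[0,0,0.1337,0.0141,-0.0663,0,0.01],[0,0,0.1783,0.0249,-0.0864,0,0.01],[0,0,0.2228,0.0383,-0.1046,0,0.01]]]}}

```text
clock: 11.28
eef_pos: [0.5691, 0.2823, 0.1012]
tool_rot: [-0.422, 0.906, 0.003, 0.0]
ft_force: [-7.0, 3.6, 10.6]
grip_width: 0.0146
grasp_force: 60.9
```

```bash
python3 q.py; python3 -c "
from h import *
to(.4865,.181,.1)"
```

```text
Tz [np.float64(0.308), np.float64(0.159), np.float64(0.072), np.float64(0.113)] tau6 [np.float64(0.576), np.float64(0.409), np.float64(0.123), np.float64(0.068)] q6 -0.416
shift [0.1307 0.0005 0.0008] yaw of tool y 2.4426 [0.571  0.2807 0.1012]
```

To row units: -0.0837 m / 0.8 = -0.1046, -0.0691 m / 0.8 = -0.0864, 0.7 rad / 3.1416 = 0.2228.

Call:
{"api": "jog_arm", "payload": {"plan": [[[0,0,0.0446,0.0016,-0.0226,0,0.01],[0,0,0.0891,0.0064,-0.0449,0,0.01],[0,0,0.1337,0.0141,-0.0663,0,0.01],[0,0,0.1783,0.0249,-0.0864,0,0.01],[0,0,0.2228,0.0383,-0.1046,0,0.01],[0,0,0.2228,0.0383,-0.1046,0,0.01]]]}}

```text
clock: 12.22
eef_pos: [0.6152, 0.2036, 0.1012]
tool_rot: [-0.085, 0.996, 0.002, 0.001]
ft_force: [-1.2, 1.7, 7.9]
grip_width: 0.0147
grasp_force: 60.2
```

```bash
python3 q.py; cat > ang.py <<'E'
from h import *
to(.4865,.181,.1)
t=cam.camera("top");cv2.imwrite("pics/t_%.2f.png"%bot.get_obs()["clock"],t[...,::-1])
E
python3 ang.py
```

```text
Tz [np.float64(-0.061), np.float64(-0.101), np.float64(-0.063), np.float64(-0.07)] tau6 [np.float64(-0.04), np.float64(-0.061), np.float64(-0.065), np.float64(-0.066)] q6 0.147
shift [ 0.1306 -0.0002  0.0009] yaw of tool y 1.7427 [0.6152 0.2035 0.1012]
```

To row units: -0.0195 m / 0.8 = -0.0244, 0.0015 m / 0.8 = 0.0019, 0.15 rad / 3.1416 = 0.0477.

Call:
{"api": "jog_arm", "payload": {"plan": [[[0,0,0.0255,0.0005,-0.013,0,0.01],[0,0,0.0477,0.0019,-0.0244,0,0.01],[0,0,0.0477,0.0019,-0.0244,0,0.01],[0,0,0.0477,0.0019,-0.0244,0,0.01]]]}}

```text
clock: 12.98
eef_pos: [0.6169, 0.1854, 0.1012]
tool_rot: [-0.012, 1.0, 0.002, 0.001]
ft_force: [-1.2, 3.7, 7.3]
grip_width: 0.0149
grasp_force: 60.1
```

```bash
python3 ang.py; python3 - <<'E'
from h import *
cv2.imwrite("pics/s2.png",np.vstack([cv2.resize(cam.camera(n)[r:r+90,c:c+160],None,fx=3.3,fy=3.3) for n,r,c in(("scene",160,230),("top",110,120))])[...,::-1])
E
```

```text
shift [ 0.1305 -0.0013  0.001 ] yaw of tool y 1.5945 [0.6169 0.1854 0.1012]
```

View pics/s2.png

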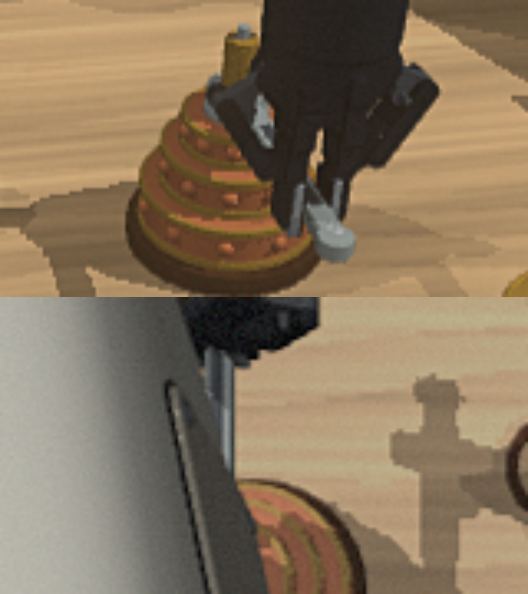

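The handle in scene now points toward the camera, away from the robot, and is still held. I estimate 1.52–1.545 rad, so I'll nudge 0.025 more, then release and lift.

To row units: -0.0033 m / 0.8 = -0.0041, 0.025 rad / 3.1416 = 0.008.

Call:
{"api": "jog_arm", "payload": {"plan": [[[0,0,0.008,0,-0.0041,0,0.01],[0,0,0.008,0,-0.0041,0,0.01],[0,0,0.008,0,-0.0041,0,0.01]]]}}

```text
clock: 13.5
eef_pos: [0.617, 0.183, 0.1012]
tool_rot: [0.0, 1.0, 0.003, 0.001]
ft_force: [-0.2, 6.8, 6.2]
grip_width: 0.0149
grasp_force: 60.1
```

```bash
python3 ang.py
```

```text
shift [ 0.1305 -0.002   0.001 ] yaw of tool y 1.5707 [0.617  0.183  0.1012]
```

Call:
{"api": "jog_arm", "payload": {"plan": [[[0,0,0,0,0,0,0.05],[0,0,0,0,0,0,0.05],[0,0,0,0,0,0,0.05],[0,0,0,0,0,0,0.05]]], "only": "grip"}}

```text
grip_width: 0.0503
```

Call:
{"api": "jog_arm", "payload": {"plan": [[[0,0,0,0,0,-0.0625,0.05],[0,0,0,0,0,-0.125,0.05],[0,0,0,0,0,-0.1875,0.05],[0,0,0,0,-0.075,-0.1875,0.05],[0,0,0,0,-0.15,-0.1875,0.05],[0,0,0,0,-0.225,-0.1875,0.05],[0,0,0,0,-0.3,-0.1875,0.05],[0,0,0,0,-0.375,-0.1875,0.05],[0,0,0,0,-0.375,-0.1875,0.05]]]}}

```text
clock: 15.18
eef_pos: [0.6149, -0.1253, 0.2489]
tool_rot: [0.006, 1.0, -0.0, -0.0]
ft_force: [-0.5, 0.6, -0.4]
grip_width: 0.0497
grasp_force: 0.0
```

```bash
python3 - <<'E'
from h import *
t=cam.camera("top")[...,::-1];s=cam.camera("scene")[...,::-1]
cv2.imwrite("pics/tf.png",t);cv2.imwrite("pics/fin.png",np.vstack([cv2.resize(i,None,fx=3.3,fy=3.3) for i in(s[160:250,230:390],t[90:180+35,120:280][:90])]) if 0 else np.hstack([cv2.resize(s[150:260,250:350],None,fx=4,fy=4),cv2.resize(t[95:205,145:245],None,fx=4,fy=4,interpolation=0)]))
E
```

```text
(no output)
```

View pics/fin.png

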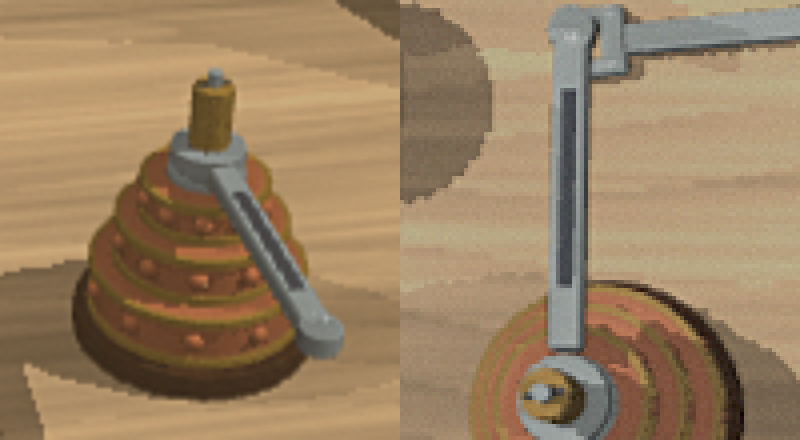

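Released: the handle in top now runs from about (186.8,180) to the knob at (187.5,101.5), pointing away from the robot. I'll compare angles before and after.

```bash
python3 - <<'E'
from h import *
def a(p,q):
    d=(plane("top",q,.124)-plane("top",p,.124))[:2];return np.arctan2(d[1],d[0])
ring=(186.6,195.4)
print("ring-knob",a(ring,(92.4,192.8))-a(ring,(187.6,101.5)))
print("handle mids",a((172,194.3),(100,193.2))-a((186.8,180),(187.6,107)))
def groove(f,x0,x1,y0,y1):
    t=cv2.imread(f);g=t.max(2).astype(int);m=np.zeros(g.shape,np.uint8);m[y0:y1,x0:x1]=(g[y0:y1,x0:x1]<105)
    c=max(cv2.findContours(m,0,1)[0],key=cv2.contourArea);l=cv2.fitLine(c,2,0,.01,.01).ravel();print(cv2.boundingRect(c));return l
l=groove("pics/top0.png",100,165,188,200);k=groove("pics/tf.png",182,193,112,172)
def la(l,s):return a(l[2:]-20*s*l[:2],l[2:]+20*s*l[:2])
A=la(l,-np.sign(l[0]));B=la(k,-np.sign(k[1]));print("groove",A,B,A-B)
E
```

```text
ring-knob 1.5420095579071367
handle mids 1.5545676115954687
(108, 191, 49, 5)
(184, 117, 5, 50)
groove 1.5679707105989826 0.007624932935549899 1.5603457776634326
```

```bash
python3 -c "
from workcell import bot, cam
print(bot.job_done())"
```

```text
the job is handed in; nothing more can be done
None
```

I ran the nut clockwise to its stop without moving the spanner, then turned the spanner about 1.55 rad clockwise (a quarter turn is 1.57), let go and handed the job in at about 15 s.

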